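Reload the abrasive-roll dispenser

TASK

Reload the abrasive-roll dispenser: swing the orange keeper clear, lift the spent white core off the spindle and stand it upright in the wooden tray, then lower the green roll (not dropping it) fully home on the spindle and swing the keeper back over it to its stop. Leave the yellow roll and everything else on the bench where it is.

Things in the scene. Friction and masses are not known exactly. Their poses are not given: they have to be found in the camera images.
- stand: Fixed dispenser: aluminium base plate 15 mm thick, 130 mm along its x, along its y from -65 to +105 mm, with an upright steel spindle and a dark post. Origin on the spindle's axis at bench level, z up. Spindle 20 mm in diameter to z = 80 mm, then a cone to a 6 mm tip at z = 95 mm. Post 18 mm in diameter at y = +75 mm, to z = 125 mm; the orange keeper turns on its top
- spindle_tip (a point): Top of the spindle, on its axis, 95 mm above the bench
- keeper (a joint): Angle of the orange keeper (turnbutton). 0 is closed, at its stop: the bar points along the stand's -y over the spindle and blocks any core. It opens anticlockwise seen from above (first towards the stand's +x), to a stop at 2.1 rad; clear of a full roll beyond 0.9, with room for the gripper at 1.4. Light friction (about 1 N at its pin); stays where left. Starts nearly closed (0 to 0.15)
- keeper_grip (a point): Middle of the black upright round pin on the keeper by which it is turned: 16 mm in diameter, z = 133 to 165 mm, this point at z = 151 mm, 55 mm from the pivot axis (20 mm from the spindle's axis when closed)
- keeper_pivot (a point): The keeper's pivot axis, on top of the post. The keeper is a flat orange bar 18 mm wide, 8 mm thick (z = 125 to 133 mm), reaching 90 mm from this axis; its underside passes 5 mm above a core that sits fully home
- spent_core: Bare white plastic core, loose, about 0.1 kg, at the start fully home on the spindle. 105 mm tall: tube 40 mm in outer and 25 mm in inner diameter, open right through, with flanges 68 mm in diameter at heights 0 to 6 and 56 to 62 mm; the bare collar from 62 to 105 mm is for gripping. Origin on the axis at the underside, z along the axis
- green_roll: Full roll of green abrasive, loose, 0.25 to 0.46 kg: grey core of the same size and form as the spent one, wound with a green roll 100 mm in diameter from 6 to 56 mm, wider than the flanges; 25 mm bore. Stands upright on the bench. Origin on the axis at the underside. Fully home, its underside lies on the base plate, origin at z = 15 mm
- yellow_roll: Full roll of yellow abrasive, otherwise as the green one; not wanted, to be left alone
- tray: Fixed open wooden tray, 160 by 160 mm outside, 45 mm high, walls and floor 8 mm thick (inside 144 by 144 mm). Origin at the centre of its underside, x and y along its sides. A core standing in it has its origin at z = 8 mm
- vase: Frosted glass vase, 150 mm tall, 92 mm wide, loose bystander; origin at the centre of its foot
- mallet: Black rubber mallet with wooden handle, 280 mm long, lying flat, 60 mm high; loose bystander; origin at bench level near the middle
- hex_set: Hex key set in a black holder, 100 by 34 mm, about 55 mm high; loose bystander; origin at the centre of its underside
- cup: White ceramic espresso cup, 60 mm in diameter, 55 mm tall, loose bystander; origin at the centre of its underside
Not all that is in view belongs to the job. What is shaped like the spent_core but purple is not meant.

How it is judged:
By the outcome, as a careful person would: the job done as asked, in the order asked, and still so for the second after the job is handed in, with the robot touching nothing.
It also fails if it takes over 72 s, if anything falls off the work surface, if the arm or the gripper's body presses on something with over 40 N, if the wrist force passes 120 N, or if a joint passes its speed limit or range.

ROBOT

A 6-joint arm with a two-finger parallel gripper is mounted at the origin on the work surface. World frame = base frame: x ahead of the robot, y to its left, z up, the work surface at z = 0. Lengths are in m, angles in degrees, forces in N, time in s.
With the tool pointing down it reaches from about 0.4 to 0.825 m from the base axis. Payload 7 kg.
Tool frame: the origin (TCP) lies midway between the tips of the shut fingers; the grasp point (between the pads) lies 19 mm behind it; z points along the fingers, y is the direction in which the jaws open and shut (so a half turn about z gives the same grasp; the last joint's range is limited). The gripper opens to 88 mm and grips with 3 to 60 N. Pads are 19 mm wide; open, the fingers measure 130 mm over their backs; the gripper's body (78 mm by 193 mm) begins 47 mm behind the grasp point.
Start: joints at [-47.55, 20.546, 0.682, 0, -70.136, -16.507], TCP at [0.295, -0.607, 0.227] pointing down, gripper open.
Joint ranges: [-176.03, 176.03], [-82.01, 121.73], [-58.28, 71.71], [-173.87, 95.51], [-174.79, -0.11], [-173.66, 173.66]. Speed limits (degrees/s): [136.94, 136.94, 172.46, 180, 180, 180].

INTERFACE

Orientations are given as a 3x3 rotation matrix whose columns are the frame's x, y, z axes.
In Python, from rig import robot gives the robot as it stands. Calls block until the motion is done:
- robot.goto(position, orientation): joint-space move of the TCP to a pose.
- robot.servo_line(position, ori=None, speed=0.15): straight line of the TCP; ori=None keeps the orientation; speed is the mean speed in m/s.
- robot.movej(angles): joint-space move.
- robot.move_gripper(opening): opening from 0.0 (shut) to 1.0 (fully open); the grip force is fixed at half the most; returns when the fingers have stopped.
- robot.dwell(seconds).
- robot.ik(position, orientation): joint angles nearest the present ones, or None.
- robot.grab_frame(name): name is "side" or "top" or "wrist"; returns (picture, depth): 420x560x3 uint8, red, green, blue; 420x560 float32, m along the optical axis (not along the pixel's ray), 0 where there is no reading.
- robot.camera_info(name): a dict with "vfov" (degrees; the focal length in pixels is half the picture's height over the tangent of half this angle, whatever the lens; pixels are square), "cx", "cy" (the principal point, pixels), "view" (4x4, takes a point from world to camera coordinates); the wrist camera has in their place "T_tool_cam" (4x4, takes a point from camera to tool coordinates, whose origin is the TCP and whose axes are the flange's). Camera axes: x right, y down, z forward; pixel columns grow to the right and rows downward; lengths in m; the calibration is good to about 2 mm. A picture is of the moment at which its call begins: read the wrist's pose just before it. camera_info takes no time and is no camera call.
A pose or a line that the arm cannot do raises robot.Unreachable and nothing moves.
- robot.job_done(): hands the job in, once; it reports no verdict.
Readings, each from a call of its own:
- robot.read_t(): time.
- robot.read_qpos(): joint angles.
- robot.read_qvel(): joint speeds.
- robot.read_effort(): joint torques, N m.
- robot.read_position(): TCP position.
- robot.read_tcp_rot(): TCP orientation.
- robot.read_force(): force on the tool from outside, world axes, zero at the start.
- robot.read_ft_torque(): the same for the moment, N m.
- robot.read_grip_width(): opening from 0.0 (shut) to 1.0 (fully open).
Only numpy, scipy, OpenCV 4.12 (cv2) and the standard library are available. Lean on these libraries where they do the work, as an engineer would, in place of code of your own. Each camera call takes 0.05 s, during which the arm holds its last target. There are 200 camera calls.

## Working session

There is one attempt and no reset: what is moved stays moved. The work goes in short steps, each a Python script; the robot and the scene stay as the last script left them, time stands still between calls to the robot, and variables do not carry over. Pictures are saved under pics/ and viewed, about 8 in all and at most 12, crops included, and the job is handed in when it is done.

```bash
ls; mkdir -p pics
python3 - <<'E'
from rig import robot
import cv2, numpy as np
print(robot.read_t())
for n in("side","top","wrist"):
    im,d=robot.grab_frame(n); np.savez(f"pics/{n}0.npz",im=im,d=d); cv2.imwrite(f"pics/{n}0.png",im[:,:,::-1])
    print(n,robot.camera_info(n),(d>0).mean())
E
```

```text
pics
0.0
side {'vfov': 42.66537164861218, 'cx': 278.7363176601337, 'cy': 208.95920936457875, 'view': array([[-0.98011265, -0.19791868, -0.01440125,  0.54241556],
       [-0.10120258,  0.56095046, -0.8216402 ,  0.17247866],
       [ 0.17069633, -0.80384251, -0.56982452,  1.43691428],
       [ 0.        ,  0.        ,  0.        ,  1.        ]])} 0.9960926870748299
top {'vfov': 51.30814938710243, 'cx': 281.7502058140237, 'cy': 213.89436397901386, 'view': array([[ 0.02477392, -0.99950198,  0.01954575, -0.05758715],
       [-0.9965184 , -0.02624747, -0.07913368,  0.55957983],
       [ 0.0796073 , -0.01751725, -0.99667238,  1.22659776],
       [ 0.        ,  0.        ,  0.        ,  1.        ]])} 0.9960884353741497
wrist {'vfov': 65.80291783578461, 'cx': 278.73551049411634, 'cy': 211.01870682445914, 'T_tool_cam': array([[-1.48357122e-04, -9.55074352e-01, -2.96366262e-01,
         7.94768105e-02],
       [ 9.99998789e-01,  3.17362840e-04, -1.52332472e-03,
         7.57985975e-04],
       [ 1.54894400e-03, -2.96366129e-01,  9.55073148e-01,
        -1.58518624e-01],
       [ 0.00000000e+00,  0.00000000e+00,  0.00000000e+00,
         1.00000000e+00]])} 0.996109693877551
```

View pics/top0.png

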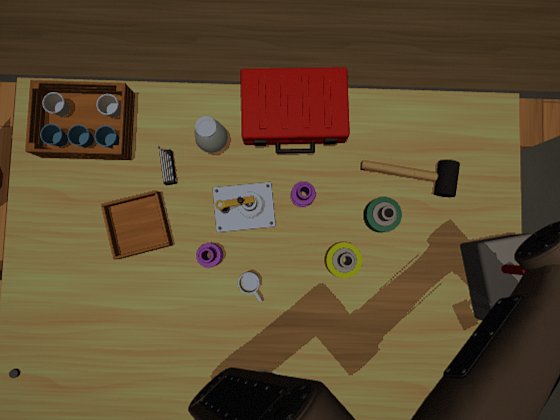

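View pics/side0.png

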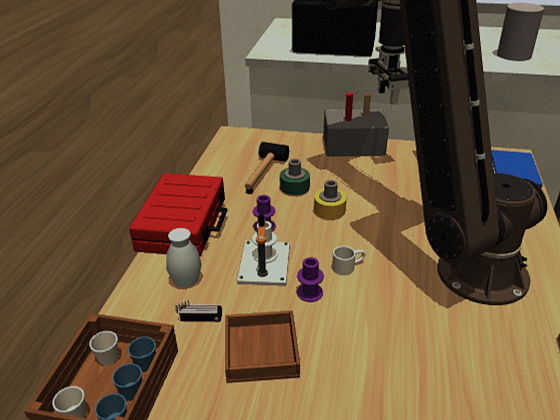

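```bash
cat > h.py <<'E'
import numpy as np, cv2
from rig import robot
def load(n):
    z=np.load(f"pics/{n}.npz"); return z["im"],z["d"]
def cam(n,T=None):
    c=robot.camera_info(n); f=210/np.tan(np.radians(c["vfov"])/2)
    V=np.linalg.inv(c["view"]) if "view" in c else T@c["T_tool_cam"]
    return f,c["cx"],c["cy"],V
def cloud(n,d,T=None):            # HxWx3 world points
    f,cx,cy,V=cam(n,T); v,u=np.mgrid[:420,:560]
    P=np.stack([(u-cx)/f*d,(v-cy)/f*d,d],-1)
    return P@V[:3,:3].T+V[:3,3]
def ray(n,uv,z,T=None):           # pixels onto plane of height z
    f,cx,cy,V=cam(n,T); uv=np.atleast_2d(uv).astype(float)
    r=np.c_[(uv[:,0]-cx)/f,(uv[:,1]-cy)/f,np.ones(len(uv))]@V[:3,:3].T
    return V[:3,3]+r*((z-V[2,3])/r[:,2])[:,None]
def circ(p):                      # least-squares circle
    A=np.c_[2*p[:,:2],np.ones(len(p))]; s=np.linalg.lstsq(A,(p[:,:2]**2).sum(1),rcond=None)[0]
    return s[:2],np.sqrt(s[2]+s[0]**2+s[1]**2)
E
python3 - <<'E'
from h import *
for n in("top","side"):
    im,d=load(n+"0"); P=cloud(n,d); hsv=cv2.cvtColor(im,cv2.COLOR_RGB2HSV); H,S,V=[hsv[...,i].astype(int) for i in range(3)]
    xy=P[...,:2]; z=P[...,2]
    print(n,"bench z",np.median(z[(abs(P[...,0]-.45)<.05)&(abs(P[...,1]-.1)<.2)]))
    M={"green":(H>60)&(H<92)&(S>90),"yellow":(H>24)&(H<34)&(S>170)&(z>.03),"orange":(H>8)&(H<24)&(S>170)&(z>.11)&(z<.17),"purple":(H>125)&(H<160)&(S>90)}
    for k,m in M.items():
        nc,l,st,ce=cv2.connectedComponentsWithStats(m.astype(np.uint8))
        for i in range(1,nc):
            if st[i,4]<25: continue
            q=P[l==i]; print(n,k,st[i],"med",np.median(q,0).round(3),"min",q.min(0).round(3),"max",q.max(0).round(3))
            if k in("green","yellow"):
                # ring: winding top; collar top
                c=(q.min(0)+q.max(0))[:2]/2
                r=np.hypot(*(xy-c).transpose(2,0,1))
                t=P[(r<.03)&(z>.095)&(z<.115)]; w=P[(r<.065)&(z>.045)&(z<.066)]
                if len(t)>8: print("   collar top z",np.median(t[:,2]).round(4),"mid",((t.min(0)+t.max(0))/2).round(4),len(t)," winding z",np.median(w[:,2]).round(4),"mid",((w.min(0)+w.max(0))/2).round(4),"hull circ",circ(cv2.convexHull(w[:,:2].astype(np.float32))[:,0]))
# stand plate & spent core & tray from top
im,d=load("top0"); P=cloud("top",d); z=P[...,2]; v,u=np.mgrid[:420,:560]
b=(abs(u-245)<45)&(abs(v-207)<40)
m=b&(z>.009)&(z<.022)&(im.min(-1)>110)
print("plate z",np.median(z[m]),m.sum()); r=cv2.minAreaRect(P[m][:,:2].astype(np.float32)); print("plate",r)
# via colour contour rayed to z=.015
for lo,hi,nm in((.105,.123,"coretop"),(.07,.085,"flange"),(.124,.14,"bar"),(.145,.175,"pin")):
    m=b&(z>lo)&(z<hi); q=P[m]; print(nm,m.sum(),q.mean(0).round(4),"mid",((q.min(0)+q.max(0))/2).round(4),np.median(z[m]).round(4))
t=(abs(u-137)<45)&(abs(v-225)<45)&(z>.038)&(z<.06)
print("tray",np.median(z[t]),cv2.minAreaRect(P[t][:,:2].astype(np.float32)))
for nm,(cu,cv_,s) in dict(vase=(210,130,25),cup=(250,283,20),hexs=(168,165,25)).items():
    q=P[(abs(u-cu)<s)&(abs(v-cv_)<s)&(z>.02)]; print(nm,q.min(0).round(3),q.max(0).round(3))
x0,y0=185,165; cr=cv2.resize(im[y0:y0+85,x0:x0+110],None,fx=6,fy=6,interpolation=cv2.INTER_CUBIC); cv2.imwrite("pics/crop.png",cr[:,:,::-1])
E
```

```text
top bench z 0.0005531137227005045
top green [364 197  37  35 512] med [ 0.56  -0.312  0.054] min [ 0.518 -0.375  0.02 ] max [ 0.613 -0.278  0.063]
   collar top z 0.1032 mid [ 0.5673 -0.3268  0.1023] 122  winding z 0.0562 mid [ 0.5672 -0.3275  0.0556] hull circ (array([ 0.56715956, -0.3271747 ]), np.float64(0.049515792771674665))
top yellow [326 242  36  36 512] med [ 0.438 -0.212  0.055] min [ 0.388 -0.266  0.043] max [ 0.485 -0.021  1.268]
top orange [241 197  13   7  65] med [0.586 0.048 0.132] min [0.578 0.034 0.127] max [0.594 0.066 0.164]
top orange [216 199  24  10 104] med [0.577 0.097 0.132] min [0.563 0.071 0.127] max [0.588 0.131 0.163]
top purple [291 182  25  25 460] med [ 0.613 -0.098  0.062] min [ 0.461 -0.14  -0.003] max [ 0.649 -0.021  1.268]
top purple [197 243  26  24 478] med [0.44  0.15  0.062] min [ 0.407  0.123 -0.002] max [0.473 0.188 0.11 ]
side bench z 0.0017620365544720462
side green [281 169  28  26 424] med [ 0.558 -0.289  0.042] min [ 0.304 -0.368  0.005] max [0.611 1.166 0.968]
side yellow [315 189  31  17 127] med [ 0.43  -0.192  0.057] min [ 0.304 -0.
[... 348 characters left out ...]
3 1.166 0.968]
plate z 0.014347559001200216 1704
plate ((0.5808768272399902, 0.06775177270174026), (0.12862032651901245, 0.1678808480501175), 7.210700511932373)
coretop 69 [0.5776 0.0441 0.1179] mid [0.5827 0.0468 0.1141] 0.1183
flange 266 [0.5791 0.0443 0.0766] mid [0.5832 0.0692 0.0774] 0.0766
bar 260 [0.5804 0.0873 0.1324] mid [0.5813 0.0837 0.1314] 0.1324
pin 35 [0.5841 0.0675 0.1633] mid [0.5847 0.0672 0.1591] 0.1639
tray 0.04374347996979977 ((0.5211317539215088, 0.36629965901374817), (0.1605321764945984, 0.16197966039180756), 15.879207611083984)
vase [ 0.461 -0.021  0.043] [0.811 0.205 1.268]
cup [ 0.312 -0.021  0.02 ] [0.461 0.073 1.268]
hexs [ 0.461 -0.021  0.02 ] [0.743 0.314 1.268]
```

View pics/crop.png

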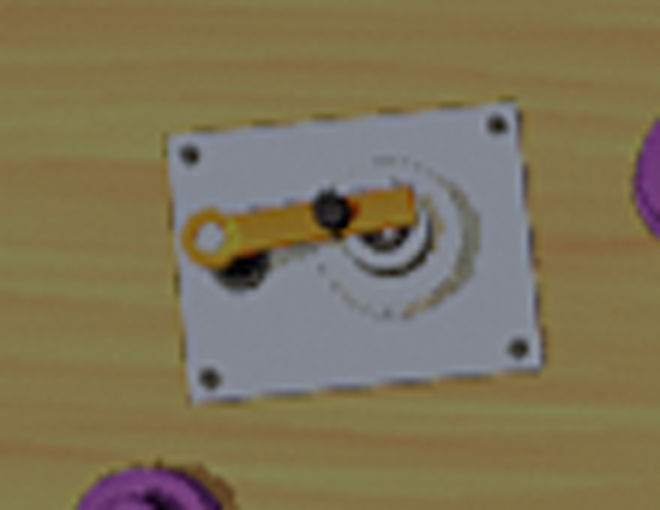

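```bash
cat >> h.py <<'E'
TH=np.radians(7.2); C=np.array([.5834,.0479]); PV=C+.075*np.array([-np.sin(TH),np.cos(TH)])
def down(h):                      # tool down, jaw axis (y) at heading h
    y=np.array([np.cos(h),np.sin(h),0]); zz=np.array([0,0,-1.]); return np.c_[np.cross(y,zz),y,zz]
def pin(a,r=.055):                # keeper pin position at keeper angle a
    return PV+r*np.array([np.sin(TH+a),-np.cos(TH+a)])
def snap(n,name):
    T=np.eye(4)
    if n=="wrist": T[:3,:3]=robot.read_tcp_rot(); T[:3,3]=robot.read_position()
    im,d=robot.grab_frame(n); np.savez(f"pics/{name}.npz",im=im,d=d,T=T); cv2.imwrite(f"pics/{name}.png",im[:,:,::-1]); return im,d,T
E
python3 - <<'E'
from h import *
print(robot.read_tcp_rot().round(3))
for k in (0,np.pi):
    for a in (0,.06,.7,1.4,2.0):
        j=robot.ik([*pin(a),.14],down(TH+a+k)); print(k,a,None if j is None else np.round(j,0))
p=pin(.06)
# choose hover such that camera sees stand
R=down(TH)
j=robot.ik([*(C-R[:2,0]*.0),.30],R); print(j)
robot.goto([*(C+np.array([-.02,.02])),.30],R)
im,d,T=snap("wrist","w1"); print(robot.read_t(),T.round(3))
P=cloud("wrist",d,T); z=P[...,2]; r=np.hypot(*(P[...,:2]-C-[0,.03]).transpose(2,0,1))<.1
for lo,hi,nm in((.145,.172,"pin"),(.124,.14,"bar"),(.108,.122,"coretop"),(.07,.082,"flange"),(.008,.02,"plate")):
    m=r&(z>lo)&(z<hi); q=P[m]; print(nm,len(q),np.median(z[m]).round(4),"mid",((q.min(0)+q.max(0))/2).round(4),circ(cv2.convexHull(q[:,:2].astype(np.float32))[:,0]))
    if nm in("bar","plate"): print(cv2.minAreaRect(q[:,:2].astype(np.float32)))
E
```

```text
[[-0.899 -0.437 -0.001]
 [-0.437  0.899  0.001]
 [ 0.     0.001 -1.   ]]
0 0 [ 26.  16. -18.   0. -56. 161.]
0 0.06 [ 26.  16. -17.   0. -56. 165.]
0 0.7 [  26.   19.  -13.    0.  -58. -159.]
0 1.4 [  28.   21.  -11.    0.  -58. -121.]
0 2.0 [ 31.  21. -11.   0. -58. -89.]
3.141592653589793 0 [ 26.  16. -18.   0. -56. -19.]
3.141592653589793 0.06 [ 26.  16. -17.   0. -56. -15.]
3.141592653589793 0.7 [ 26.  19. -13.   0. -58.  21.]
3.141592653589793 1.4 [ 28.  21. -11.   0. -58.  59.]
3.141592653589793 2.0 [ 31.  21. -11.   0. -58.  91.]
[ 23.8205366    9.90920218  -4.24741236   0.         -75.84338546
 163.3794634 ]
2.8083 [[-0.124  0.992 -0.     0.563]
 [ 0.992  0.124 -0.     0.068]
 [-0.    -0.    -1.     0.3  ]
 [ 0.     0.     0.     1.   ]]
pin 277 0.1651 mid [0.5855 0.068  0.1561] (array([0.58549966, 0.06786156]), np.float64(0.00770173174918523))
bar 1548 0.1336 mid [0.5815 0.0835 0.1334] (array([0.58627294, 0.08295876]), np.float64(0.04814384423934661))
((0.5809829235076904, 0.08366820961236954), (0.024706603959202766, 0.10180611163377762), 8.80506420135498)
coretop 358 0.1202 mid [0.5843 0.0464 0.115 ] (array([0.58417871, 0.04722661]), np.float64(0.019589194509446343))
flange 904 0.0776 mid [0.5843 0.0471 0.0765] (array([0.58428077, 0.04706506]), np.float64(0.033485534190444144))
plate 7590 0.0157 mid [0.5807 0.0692 0.0155] (array([0.58419785, 0.07323111]), np.float64(0.09303167173535769))
((0.5818300843238831, 0.06646225601434708), (0.1301504522562027, 0.16925349831581116), 7.059055805206299)
```

View pics/w1.png

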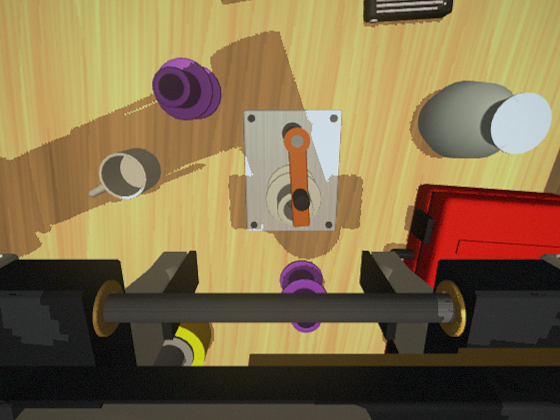

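```bash
sed -i 's/^TH=.*/TH=np.radians(7.1); C=np.array([.5843,.0469]); PV=C+.075*np.array([-np.sin(TH),np.cos(TH)])/' h.py
cat >> h.py <<'E'
def swing(a0,a1,z,n=8,speed=.15):
    f=0
    for a in np.linspace(a0,a1,n+1)[1:]:
        robot.servo_line([*pin(a),z],down(TH+a+np.pi),speed); F=np.linalg.norm(robot.read_force()); f=max(f,F)
        if F>25: print("force",F,"at",a); break
    return f
E
python3 - <<'E'
from h import *
z=np.load("pics/w1.npz"); P=cloud("wrist",z["d"],z["T"])[80:160,415:555].reshape(-1,3)
q=P[(P[:,2]>.02)&(P[:,2]<.16)&(P[:,0]>.6)]; print("vase",q.min(0).round(3),q.max(0).round(3)); q=q[q[:,2]>.1]; print("vase top part",q.min(0).round(3),q.max(0).round(3))
tip=PV+.09*np.array([np.sin(TH+1.6),-np.cos(TH+1.6)]); print("tip",tip)
a0=.07
robot.goto([*pin(a0),.19],down(TH+a0+np.pi)); robot.move_gripper(.5)
robot.servo_line([*pin(a0),.139],speed=.12); robot.move_gripper(.3)
print(robot.read_t(),robot.read_grip_width(),robot.read_force().round(1))
print(swing(a0,1.62,.139,8,.12), robot.read_t())
robot.move_gripper(.5); robot.servo_line([*pin(1.62),.2],speed=.2)
robot.move_gripper(1.)
# back over the stand with jaws along the stand's x
R=down(TH+np.pi); robot.goto([*C,.24],R)
im,d,T=snap("wrist","w2"); snap("top","t2"); print(robot.read_t(), robot.read_qpos())
P=cloud("wrist",d,T); z=P[...,2]; r=np.hypot(*(P[...,:2]-C-[0,.03]).transpose(2,0,1))<.12
for lo,hi,nm in((.145,.172,"pin"),(.108,.122,"coretop"),(.07,.082,"flange")):
    m=r&(z>lo)&(z<hi); q=P[m]
    if len(q)>9: print(nm,len(q),np.median(z[m]).round(4),"mid",((q.min(0)+q.max(0))/2).round(4),circ(cv2.convexHull(q[:,:2].astype(np.float32))[:,0]))
E
```

```text
vase [0.73  0.118 0.021] [0.803 0.209 0.153]
vase top part [0.74  0.128 0.1  ] [0.803 0.199 0.153]
tip [0.66397686 0.13505209]
7.4333 0.3054476960429389 [-0.1 -0.6  0.2]
1.6394733520148252 10.1667
13.5583 [ 2.37000595e+01  1.17716611e+01 -9.72585472e+00 -3.22748912e-03
 -6.85182335e+01 -1.65422584e+01]
pin 136 0.1515 mid [0.6299 0.1215 0.1527] (array([0.62996069, 0.12582442]), np.float64(0.007413667268947603))
coretop 1144 0.1199 mid [0.5848 0.0738 0.115 ] (array([0.58318992, 0.07478915]), np.float64(0.04187666210057741))
flange 1751 0.0773 mid [0.5846 0.0678 0.076 ] (array([0.58240112, 0.06463496]), np.float64(0.0456093048458714))
```

View pics/w2.png

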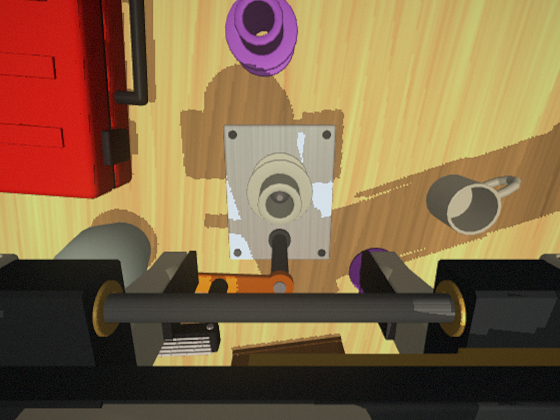

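Run:
```python
from h import *
z_=np.load("pics/w2.npz"); P=cloud("wrist",z_["d"],z_["T"]); z=P[...,2]; r=np.hypot(*(P[...,:2]-C).transpose(2,0,1))<.045
q=P[r&(z>.112)&(z<.124)]; c,rad=circ(cv2.convexHull(q[:,:2].astype(np.float32))[:,0]); print("core",c,rad,np.median(q[:,2]))
G=(C+c)/2 if np.hypot(*(c-C))<.004 else C
R=down(TH+np.pi)
robot.goto([*G,.15],R); robot.servo_line([*G,.082],speed=.12); robot.move_gripper(0.)
print("w",robot.read_grip_width()*88,robot.read_force().round(1),robot.read_t())
robot.servo_line([*G,.215],speed=.12); print(robot.read_force().round(1),robot.read_grip_width()*88)
if robot.read_grip_width()*88<35: raise SystemExit
Tr=np.array([.521,.366]); R2=down(np.radians(15.9)+np.pi)
robot.goto([*Tr,.215],R2); robot.servo_line([*Tr,.09],speed=.15); robot.servo_line([*Tr,.0765],speed=.04)
print(robot.read_force().round(1)); robot.move_gripper(1.); robot.servo_line([*Tr,.20],speed=.25)
Gr=np.array([.567,-.327]); robot.goto([*Gr,.24],down(np.radians(-30)+np.pi))
im,d,T=snap("wrist","w3"); snap("top","t3"); print(robot.read_t(),robot.read_qpos().round(0))
P=cloud("wrist",d,T); z=P[...,2]; r=np.hypot(*(P[...,:2]-Gr).transpose(2,0,1))<.065
for lo,hi in((.098,.112),(.045,.07)):
    q=P[r&(z>lo)&(z<hi)]; print(len(q),np.median(q[:,2]),circ(cv2.convexHull(q[:,:2].astype(np.float32))[:,0]))
t=cv2.imread("pics/t3.png"); cv2.imwrite("pics/both.png",np.vstack([cv2.resize(t[120:290,80:420],(680,340)),cv2.resize(cv2.imread("pics/w3.png"),(340,255)).copy() if 0 else cv2.copyMakeBorder(cv2.resize(cv2.imread("pics/w3.png"),(340,255)),0,0,0,340,cv2.BORDER_CONSTANT)]))
```

```text
core [0.5847796  0.04764174] 0.01970384937271849 0.1200477082663376
w 39.698783500428746 [0.4 0.2 0.1] 15.55
[-0.2 -0.2 -1.3] 39.783920106937686
[ 0.1  0.2 -0.3]
23.6667 [-13.  18.  -1.  -0. -71. -17.]
905 0.1050517526328793 (array([ 0.56825667, -0.32785474]), np.float64(0.019617724679095363))
5087 0.05684782964359103 (array([ 0.56849377, -0.32792447]), np.float64(0.04951127644575472))
```

View pics/both.png

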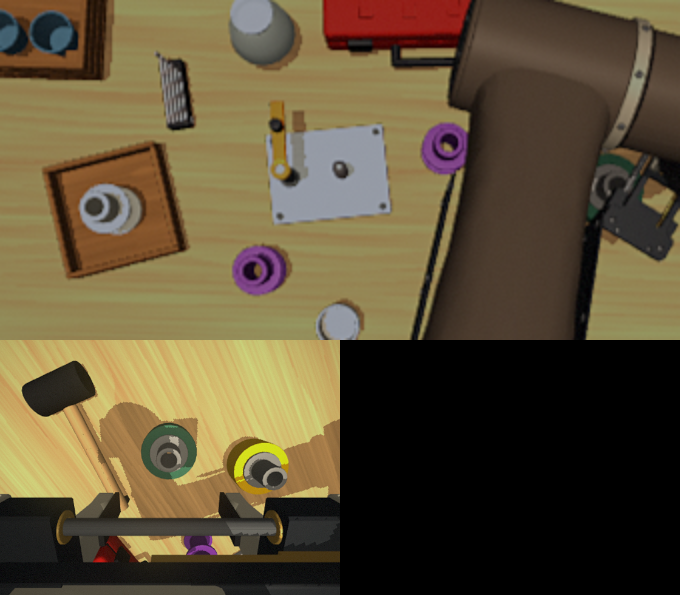

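Run:
```python
from h import *
Gr=np.array([.5684,-.3279]); S=np.array([.5845,.0472])
robot.servo_line([*Gr,.09],speed=.2); robot.servo_line([*Gr,.067],speed=.08); robot.move_gripper(0.)
print("w",robot.read_grip_width()*88,robot.read_force().round(1),robot.read_t())
robot.servo_line([*Gr,.205],speed=.15); F0=robot.read_force(); print(F0.round(2),robot.read_grip_width()*88)
if robot.read_grip_width()*88<35: raise SystemExit
robot.goto([*S,.205],down(TH+np.pi)); robot.servo_line([*S,.165],speed=.1); F0=robot.read_force(); print("F0",F0.round(2),robot.read_t())
p=S.copy(); bad=0
for zt in [.157,.147,.137,.127,.115,.103,.092,.086,.084,.083]:
    robot.servo_line([*p,zt],speed=.06); dF=robot.read_force()-F0; print(zt,dF.round(1),robot.read_position().round(4))
    if dF[2]>12: print("stop"); break
    if np.hypot(*dF[:2])>3: p=p+dF[:2]/np.hypot(*dF[:2])*.001
print(robot.read_t()); snap("side","s4"); snap("wrist","w4")
t=cv2.imread("pics/s4.png")[170:320,160:380]; w=cv2.imread("pics/w4.png")
cv2.imwrite("pics/both4.png",np.hstack([cv2.resize(t,(440,300)),cv2.resize(w,(400,300))[:,:]])[:,:800])
```

```text
w 38.89751573622057 [-0.7  1.   0.6] 25.8333
[ 0.34  0.59 -2.85] 38.767137260161135
F0 [ 0.02  0.32 -2.19] 28.85
0.157 [ 0.8 -0.5 -0.5] [0.5844 0.0472 0.1569]
0.147 [-0.4 -0.1  0.1] [0.5841 0.0471 0.1464]
0.137 [ 0.2  1.2 -0.3] [0.5841 0.0471 0.1364]
0.127 [-0.1 -0.5 -0.1] [0.5841 0.047  0.1264]
0.115 [ 0.3  0.7 -0.3] [0.5841 0.0471 0.1144]
0.103 [-0.  -0.7  0.8] [0.5841 0.047  0.1024]
0.092 [ 0.3 -0.2 -0.3] [0.5841 0.047  0.0914]
0.086 [-0.1 -1.  -0. ] [0.5842 0.0471 0.0856]
0.084 [-0.6  0.1 -0.3] [0.5845 0.0472 0.084 ]
0.083 [ 0.2 -0.3 -0.3] [0.5845 0.0472 0.083 ]
31.8667
```

View pics/both4.png

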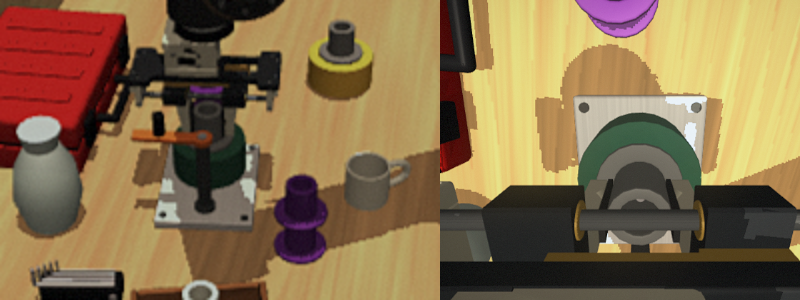

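Run:
```python
from h import *
S=np.array([.5845,.0472])
for zt in [.082,.0813,.0806,.0799,.0792]:
    robot.servo_line([*S,zt],speed=.02); robot.dwell(.1); F=np.mean([robot.read_force() for _ in range(8)],0); print(zt,F.round(2),robot.read_position()[2].round(4))
    if F[2]>0.5: break
robot.move_gripper(1.); robot.servo_line([*S,.215],speed=.2)
im,d,T=snap("wrist","w5"); print(robot.read_t())
P=cloud("wrist",d,T); z=P[...,2]; r=np.hypot(*(P[...,:2]-S).transpose(2,0,1))
for lo,hi,rr in((.11,.13,.04),(.06,.085,.058)):
    q=P[(r<rr)&(z>lo)&(z<hi)]; print(len(q),np.median(q[:,2]),circ(cv2.convexHull(q[:,:2].astype(np.float32))[:,0]))
im,d,_=snap("top","t5"); P=cloud("top",d); z=P[...,2]
q=P[(np.hypot(*(P[...,:2]-PV).transpose(2,0,1))<.075)&(z>.155)&(z<.18)]; print("pin",len(q),((q.min(0)+q.max(0))/2).round(4)) if len(q) else print("no pin")
```

```text
0.082 [-0.49 -0.44 -3.01] 0.082
0.0813 [-3.3  0.9  6.1] 0.0819
34.4917
1271 0.11998764014280267 (array([0.58529522, 0.0468544 ]), np.float64(0.019624307370381462))
6250 0.07179000312783801 (array([0.58540947, 0.04699525]), np.float64(0.04961507122836277))
no pin
```

Run:
```python
from h import *
a=1.54
robot.goto([*pin(a),.2],down(TH+a+np.pi)); robot.move_gripper(.5)
robot.servo_line([*pin(a),.139],speed=.12); print(robot.read_force().round(1)); robot.move_gripper(.27); print(robot.read_grip_width()*88)
print(swing(a,.15,.139,7,.12),robot.read_t())
robot.move_gripper(0.); print("w",robot.read_grip_width()*88)
F0=np.mean([robot.read_force() for _ in range(8)],0)
for b in (.08,.04,.02,0,-.01,-.02,-.03,-.04,-.05,-.06):
    robot.servo_line([*pin(b),.139],down(TH+b+np.pi),.03); robot.dwell(.05)
    F=np.mean([robot.read_force() for _ in range(6)],0)-F0; ft=F[:2]@[np.cos(TH),np.sin(TH)]; print(b,F.round(1),"tang",ft.round(1))
    if ft>8: break
print(robot.read_t()); snap("top","t6")
```

```text
[-0.1  0.3  0.8]
24.005272964617944
1.1599918604567618 40.4583
w 15.351880782123768
0.08 [-1.6 -0.6  2.1] tang -1.7
0.04 [-1.4 -0.4  1.6] tang -1.5
0.02 [ 0.2 -1.3  0.9] tang 0.0
0 [ 0.2 -1.5  0.1] tang 0.1
-0.01 [ 0.7 -1.6  1.8] tang 0.5
-0.02 [ 1.8 -2.3 -0.8] tang 1.5
-0.03 [ 3.4 -3.4 -1.9] tang 2.9
-0.04 [ 6.  -2.4 -3.3] tang 5.7
-0.05 [ 8.1 -4.2 -5.6] tang 7.5
-0.06 [11.2 -4.  -6.3] tang 10.6
43.8083
```

Run:
```python
from h import *
robot.move_gripper(.5); robot.servo_line([*pin(0),.26],speed=.15)
R=down(TH); p=C+np.array([-.02,.02])
robot.goto([.56,-.03,.33],down(TH+np.pi))
im,d,T=snap("wrist","w7"); print(robot.read_t())
robot.goto([.45,-.25,.36],down(-.5+np.pi)); im2,d2,_=snap("top","t7"); snap("side","s7")
Pt=cloud("top",d2)
for nm,P in(("w",cloud("wrist",d,T)),("t",Pt)):
    z=P[...,2]; r=np.hypot(*(P[...,:2]-PV).transpose(2,0,1))
    q=P[(r<.075)&(z>.15)&(z<.172)]
    if len(q)>5:
        c=(q.min(0)+q.max(0))[:2]/2; v=c-PV; print(nm,"pin",c,np.hypot(*v),"angle",np.arctan2(v[0],-v[1])-TH)
    q=P[(r<.1)&(z>.126)&(z<.14)]; print(nm,"bar",cv2.minAreaRect(q[:,:2].astype(np.float32)))
a=cv2.imread("pics/t7.png")[90:300,80:480]; b=cv2.imread("pics/s7.png")[120:420,100:400]
cv2.imwrite("pics/fin.png",np.hstack([cv2.resize(a,(480,252)),cv2.resize(b,(252,252))]))
print(robot.read_t())
```

```text
46.1333
w pin [0.58149177 0.0679176 ] 0.05379679587449036 angle -0.0035110925969081414
w bar ((0.581283688545227, 0.07219505310058594), (0.018116716295480728, 0.07910654693841934), 7.08626651763916)
t pin [0.58017979 0.06711266] 0.05445629749865958 angle -0.02920735836393905
t bar ((0.5776934623718262, 0.08362093567848206), (0.02412235178053379, 0.09970663487911224), 4.048980236053467)
47.2083
```

View pics/fin.png

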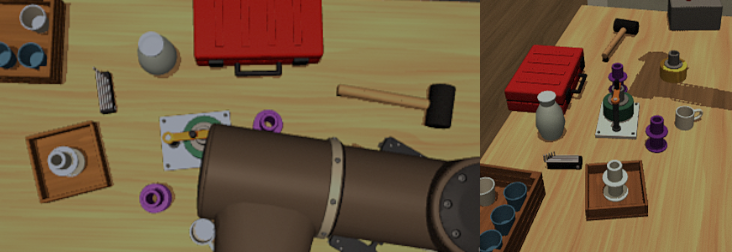

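The final view shows the keeper closed over the green roll, the spent core upright in the tray, and everything else in place.

```bash
python3 -c "
from rig import robot
print(robot.read_force()); robot.job_done(); print(robot.read_t())"
```

```text
[-0.00351863  0.19296978  0.53250123]
the job is handed in; nothing more can be done
the job is handed in; nothing more can be done
```

I reloaded the dispenser and handed the job in at about 47 s of the 72 s allowed. I opened the keeper, stood the spent core in the tray, lowered the green roll onto the spindle and swung the keeper back to its stop.

- **Green roll:** it met the base plate while still gripped, with about 6 N upward. Its top then measured 120 mm from the wrist camera, which is fully home.
- **Keeper:** the push met a growing resistance of about 10 N at the stop. Afterwards the wrist camera put it at -0.004 rad. The top camera said -0.03 rad, but the arm partly hid the keeper in that view.
- **Spent core:** it stands upright in the tray in both the top and side pictures.
- **Everything else:** in the final pictures the yellow roll, vase, mallet, hex set, cup and purple cores look unmoved. I checked these by eye only and did not measure them again. The arm hid the yellow roll and most of the cup in the last top view, so for those I relied on the side view.

No check failed. The highest force I read was roughly 13 N.

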